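Touch off a xylophone base block and fit its bar post

ROBOT

A 6-joint arm with a two-finger parallel gripper is mounted at the origin on the work surface. World frame = base frame: x ahead of the robot, y to its left, z up, the work surface at z = 0. Lengths are in m, angles in rad, forces in N, time in s.
With the tool pointing down it reaches from about 0.4 to 0.825 m from the base axis. Payload 7 kg.
Tool frame: the origin (TCP) lies midway between the tips of the shut fingers; the grasp point (between the pads) lies r.hold_point_z behind it (r.hold_point_z is the distance from the TCP to the grasp point, in m); y points along the fingers, x is the direction in which the jaws open and shut, and the axes are right-handed (so a half turn about y gives the same grasp; the last joint's range is limited). The gripper opens to 85 mm and grips with 20 to 120 N. Pads are 22 mm wide; open, the fingers measure 114 mm over their backs; the gripper's body (76 mm by 85 mm) begins 54 mm behind the grasp point. The pads swing forward as they close: fully open they stand 13 mm farther back than shut.
Start: joints at [-0.885, 0.359, 0.012, 0, -1.224, -0.288], TCP at [0.261, -0.622, 0.231] pointing down, gripper open.
Joint ranges: [-3.07, 3.07], [-1.43, 2.12], [-1.02, 1.25], [-3.03, 1.67], [-3.05, -0], [-3.03, 3.03]. Speed limits (rad/s): [2.39, 2.39, 3.01, 3.14, 3.14, 3.14].

INTERFACE

Orientations are given as a rotation vector (axis times angle).
In Python, from station import r gives the robot as it stands.
- The arm moves only by the shell command python3 -m crank 'ROWS' [FORCE]. ROWS is JSON, a list of rows, each a list of 7 numbers: the closure, from 0 (fully open) to 1 (shut), then the shift along the tool's x, y, z in mm, then the turn, a rotation vector about the tool's x, y, z in degrees. A call has 1 to 10 rows; each row shifts and turns the commanded pose from where the row before left it, along the tool's axes as they then stand; what a row does not reach is not made up. A row lasts 1/8 s, in which the tool goes at most 62.5 mm and 10.7 degrees, less where a joint would pass 70% of its speed; a pose out of reach is approached as far as the arm can. A call with a gripper value outside its range is refused whole. The fingers move at their own pace and stop on an object; FORCE is the grip in N (left out, the last holds). Time passes only in rows, so rows that do not move let the fingers close. It gives the time, the measured TCP pose, the force and the opening at its end, in the units of the state.
- r.read_state(): the state, without advancing time (a new reading comes with each control period).
- r.grab_frame(name): name is "scene" or "top" or "wrist"; returns a dict with "img" (480x640x3 uint8, red, green, blue), "vertical_fov" (degrees; the focal length in pixels is half the picture's height over the tangent of half this angle, whatever the lens; pixels are square), "cx", "cy" (the principal point, pixels), "pose" (4x4, takes a point from camera to world coordinates). Camera axes: x right, y up, looking along -z (the intrinsics and any distortion apply to the point x, -y, -z); pixel columns grow to the right and rows downward; lengths in m; the calibration is good to about 2 mm. The wrist camera is an equidistant fisheye: a pixel r from the principal point sees the ray r / f radians off the axis. A picture is of the moment at which its call begins. There is no depth.
- r.job_done(): hands the job in, once; it reports no verdict.
The state is a dict: "t": time; "joint_positions": joint angles; "joint_velocities": joint speeds; "effort": joint torques, N m; "ee_pos": TCP position; "tool_rot": TCP orientation; "force": force on the tool from outside, world axes, zero at the start; "ft_torque": the same for the moment, N m; "grip_width": finger opening in m.
Only numpy, scipy, OpenCV 4.12 (cv2) and the standard library are available. Lean on these libraries where they do the work, as an engineer would, in place of code of your own. Each camera call takes 0.05 s, during which the arm holds its last target. There are 200 camera calls.

TASK

Take the wooden post by its square head out of its stand and use its round foot to touch off the block clamped on the jig board: hold the foot lightly for a moment against the side of the block's long face near the robot, first near that face's left end, then near its right end (left and right as the robot sees them, the bore being near the left end), then against the left end face. From these three touches work out where the bore is, stand the post in it fully home with its shoulder flat on the block, and let go. Never press hard on the block or jig and leave the other things on the bench alone.

Things in the scene. Friction and masses are not known exactly. Their poses are not given: they have to be found in the camera images.
- jig: Jig fixed to the bench: plywood board 230 x 310 x 18 mm (x, y, z) with a wooden block clamped flat on it. Origin at the centre of the board's underside, x away from the robot, y to its left. Two steel clamps hold the block at its far long face and right end; they reach up to 35 mm in over its top and 35 mm above it, 80 mm or more from the bore. Keep pushes on board or block under 25 N.
- block_nominal (a point): Point of the jig (its axes too) where the middle of the block's top should be, 63 mm above the jig's origin. The block is 100 x 180 x 45 mm (x, y, z), sides vertical, but was clamped by hand: its true centre is up to 7 mm off in x and in y and it is turned by up to 0.06 rad. This point does NOT show that. The height is true. The block does not give when touched lightly.
- bore_nominal (a point): Point of the jig where the mouth of the block's bore would be if the block lay true; the real bore is off with the block. Its centre is exactly 40 mm in from the near long face (towards -x) and 50 mm in from the left end face (+y) of the real block. Round, 17 mm across, 30 mm deep from the block's top, mouth chamfered 1 mm.
- post: Loose wooden post, 78 mm long, 50 to 85 g, upright in the stand. Origin at the centre of the underside of its foot, z up the post. Round foot 16 mm across from 0 to 28 mm, end chamfered 2 mm; above it the square head 24 x 24 mm, 28 to 78 mm, sides along x and y: grip two opposite sides, finger ends 10 to 15 mm above the shoulder. Home: shoulder on the block's top, origin 35 mm above the jig's.
- stand: Fixed dark wooden stand 90 x 90 x 34 mm, origin at the centre of its underside, with a loose 19 mm hole 30 mm deep in the middle; the post stands in it with its shoulder on the stand's top, square with the stand. Lift the post 40 mm straight up to clear it.
- mallet: Bystander: xylophone mallet lying on the bench, stick 230 mm long along its x, black rubber ball 30 mm across at its +x end, origin under the middle of the stick. Leave alone.
- tone_bar: Bystander: dark wooden tone bar 35 x 160 x 18 mm (x, y, z), origin at the centre of its underside. Leave alone.
- glue: Bystander: closed jar 60 mm across and 85 mm tall, origin at the centre of its underside. Leave alone.
Mind the look-alikes: they are no part of the job. Several things have the shape of the post; the one meant has the colours described above.

How it is judged:
On the way, in this order (a step that is already met when the one before it is completed fails the run):
1. the post's foot touches the near long face of the block near its left end (more than 30 mm left of the jig's middle, foot at least 4 mm below the block's top) for 0.1 s (contact force between post and jig above 0.7 N and x of post in the frame of jig below -0.044 m and y of post in the frame of jig above 0.03 m and z of post in the frame of jig between 0.02 and 0.059 m), for 0.1 s.
2. then the same face near its right end (more than 30 mm right of the jig's middle) for 0.1 s (contact force between post and jig above 0.7 N and x of post in the frame of jig below -0.044 m and y of post in the frame of jig below -0.03 m and z of post in the frame of jig between 0.02 and 0.059 m), for 0.1 s.
3. then the left end face for 0.1 s (contact force between post and jig above 0.7 N and y of post in the frame of jig above 0.08 m and x of post in the frame of jig above -0.048 m and z of post in the frame of jig between 0.02 and 0.059 m), for 0.1 s.
At the end, for the whole second after the job is handed in: The post stands upright (within 0.06 rad) in the bore, its shoulder within 2 mm of the block's top, at rest and released (z of post in the frame of jig between 0.031 and 0.037 m and x of post in the frame of jig between -0.035 and 0.02 m and y of post in the frame of jig between 0.015 and 0.065 m and angle between post's own z axis and vertical below 0.06 rad and linear speed of post below 0.02 m/s and contact force between post and the fingers below 0.05 N); the robot touches nothing.
It fails at once if the post presses on block or jig with more than 25 N (contact force between post and jig above 25 N).
It fails at once if the fingers press on block or jig with more than 25 N (contact force between the fingers and jig above 25 N).
It fails at once if the mallet is moved by more than 15 mm (distance of mallet from where it was at the start of the episode above 0.015 m).
It fails at once if the tone bar is moved by more than 15 mm (distance of tone_bar from where it was at the start of the episode above 0.015 m).
It fails at once if the glue jar is moved by more than 15 mm (distance of glue from where it was at the start of the episode above 0.015 m).
It also fails if it takes over 67 s, if anything falls off the work surface, if the arm or the gripper's body presses on something with over 40 N, if the wrist force passes 120 N, or if a joint passes its speed limit or range.

## Working session

There is one attempt and no reset: what is moved stays moved. The work goes in short steps, Python scripts to look and compute and a shell command to move; the robot and the scene stay as the last step left them, time stands still between calls to the robot, and variables do not carry over. Pictures are saved under pics/ and viewed, about 8 in all and at most 12, crops included, and the job is handed in when it is done.

```bash
mkdir -p pics; ls
cat > h.py <<'E'
import numpy as np, cv2
from station import r
from scipy.spatial.transform import Rotation as R
def snap(name,fn):
    f=r.grab_frame(name); cv2.imwrite('pics/'+fn+'.png',cv2.cvtColor(f['img'],cv2.COLOR_RGB2BGR))
    np.savez('pics/'+fn+'.npz',pose=f['pose'],c=[f['cx'],f['cy']],fov=f['vertical_fov'],img=f['img']); return f
def px2w(fn,u,v,z):
    d=np.load('pics/'+fn+'.npz'); P=d['pose'];cx,cy=d['c']; f=240/np.tan(np.radians(d['fov'])/2)
    a=np.array([(u-cx)/f,(v-cy)/f])
    if fn.startswith('wrist'):
        t=np.hypot(*a); k=np.sin(t)/t if t>1e-9 else 1; ray=np.array([a[0]*k,-a[1]*k,-np.cos(t)])
    else: ray=np.array([a[0],-a[1],-1.])
    ray=P[:3,:3]@ray; o=P[:3,3]; return o+ray*(z-o[2])/ray[2]
def st():
    s=r.read_state(); print('t',s['t'],'p',np.round(s['ee_pos'],4),'rot',np.round(s['tool_rot'],4),'F',np.round(s['force'],2),'w',s['grip_width']); return s
E
python3 - <<'E'
from h import *
for n in('scene','top'):
    f=snap(n,n+'1'); print(n,f['vertical_fov'],f['cx'],f['cy'],f['pose'])
s=st(); print(R.from_rotvec(s['tool_rot']).as_matrix(), r.hold_point_z, [k for k in s])
E
```

```text
pics
scene 43.01163215306207 318.2593100192611 247.36508143269185 [[ 0.87392907 -0.37695546  0.30684289  0.99657056]
 [ 0.48593392  0.66360193 -0.56877123 -0.88667921]
 [ 0.01077988  0.64617108  0.76311646  1.17668923]
 [ 0.          0.          0.          1.        ]]
top 53.65961315649699 318.02001690392365 239.54532733418452 [[ 2.06153308e-02  9.81221702e-01 -1.91778465e-01  3.28415429e-01]
 [-9.99782039e-01  2.08653392e-02 -7.16002220e-04 -1.98186833e-02]
 [ 3.29896581e-03  1.91751425e-01  9.81437980e-01  1.21012052e+00]
 [ 0.00000000e+00  0.00000000e+00  0.00000000e+00  1.00000000e+00]]
t 0.1 p [ 0.2613 -0.6219  0.2305] rot [-0.9927 -1.4961  1.4948] F [-0.45 -0.04  0.13] w 0.08536840064871853
[[-3.87275231e-01 -7.18350347e-04 -9.21963871e-01]
 [ 9.21962939e-01  1.32001321e-03 -3.87275867e-01]
 [ 1.49520424e-03 -9.99998871e-01  1.51083977e-04]] 0.0187 ['t', 'joint_positions', 'joint_velocities', 'effort', 'ee_pos', 'tool_rot', 'force', 'ft_torque', 'grip_width']
```

View pics/top1.png

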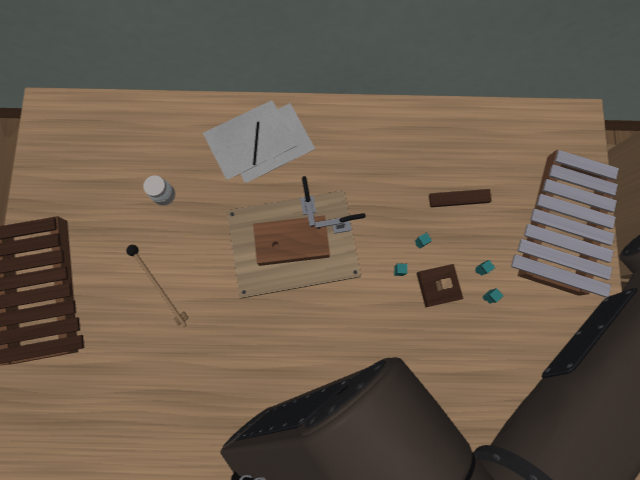

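View pics/scene1.png

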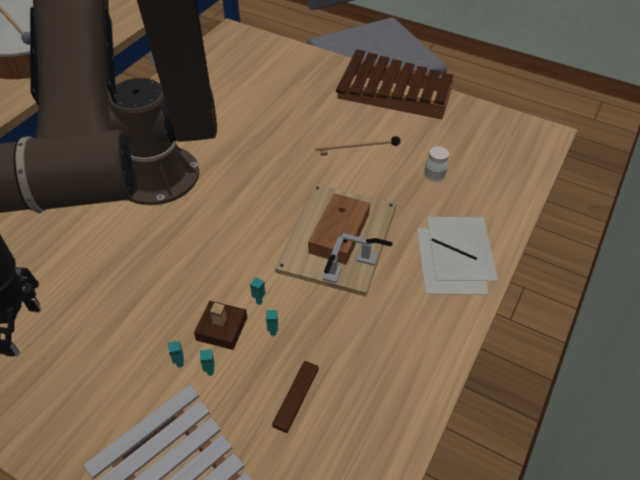

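The top view shows the stand with the wooden post near (440,286), the jig board centred near (295,244) with the bore near (275,244), and teal look-alikes around the stand. I'll enlarge to read corners.

Run:
```python
import cv2
im=cv2.imread('pics/top1.png')
a=cv2.resize(im[180:310,220:370],None,fx=4,fy=4,interpolation=cv2.INTER_CUBIC)
b=cv2.resize(im[250:320,395:505],None,fx=7,fy=7,interpolation=cv2.INTER_CUBIC)
cv2.imwrite('pics/c1.png',a);cv2.imwrite('pics/c2.png',b)
```

```text
(no output)
```

View pics/c1.png

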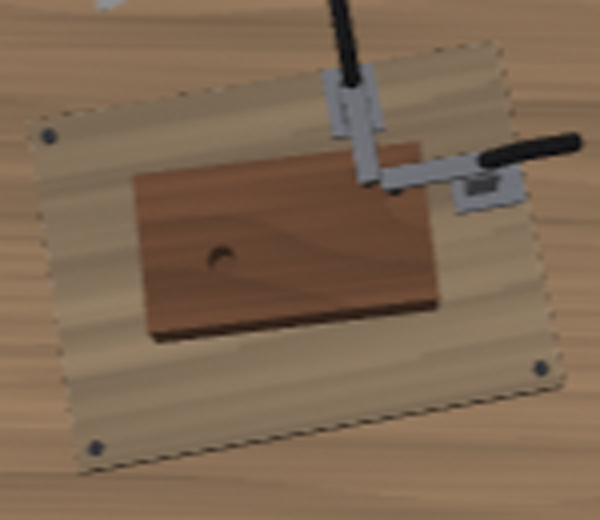

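View pics/c2.png

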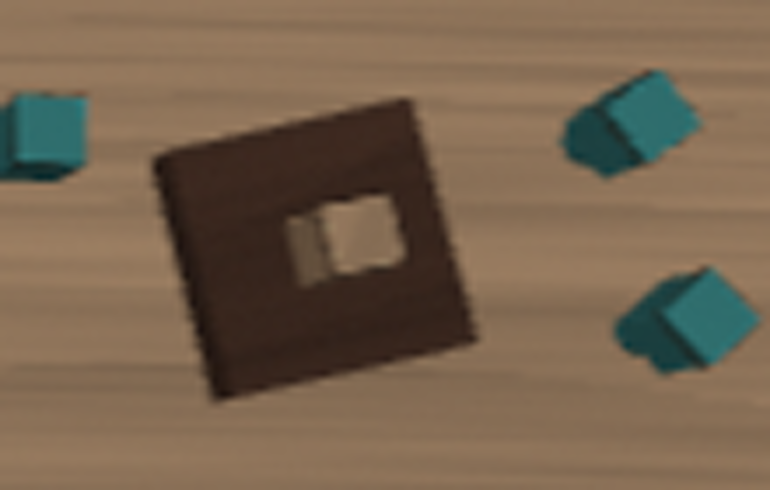

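Crop 1 gives the board corners, the block-top corners and the bore. Crop 2 shows the stand top and, on it, the light post head's top (centre about (365,234) in the crop).

Run:
```python
from h import *
c=lambda p,s,o:[(p[0]+.5)/s-.5+o[0],(p[1]+.5)/s-.5+o[1]]
def pts(L,s,o,z): return np.array([px2w('top1',*c(p,s,o),z) for p in L])
def ang(A): # TL,TR,BR,BL in image: image right=-y, up=+x
    v=[A[0]-A[1],A[3]-A[2]]; w=[A[0]-A[3],A[1]-A[2]]
    return [np.arctan2(-q[0],q[1]) for q in v]+[np.arctan2(q[1],q[0]) for q in w],[np.linalg.norm(q) for q in v+w]
o=(220,180)
for n,L,z,s,oo in [('board',[(28,122),(496,42),(563,388),(80,472)],.018,4,o),('block',[(134,175),(420,143),(438,300),(148,333)],.063,4,o),
 ('stand',[(170,156),(410,98),(476,340),(230,396)],.034,7,(395,250)),('head',[(322,205),(395,195),(408,258),(337,275)],.084,7,(395,250))]:
    A=pts(L,s,oo,z); print(n,A.mean(0).round(4),*[np.round(q,4) for q in ang(A)])
print('bore',pts([(221,256)],4,o,.063))
print('teal tops',pts([(50,120),(655,118),(708,318)],7,(395,250),.078).round(3))
for n,u,v,z in[('mallet head',132,250,.015),('mallet end',182,321,.005),('glue',155,187,.085),('bar',460,198,.018)]:print(n,px2w('top1',u,v,z).round(3))
```

```text
board [0.5515 0.0456 0.018 ] [0.1972 0.1932 0.1996 0.1947] [0.3084 0.3073 0.2291 0.2303]
block [0.5528 0.0478 0.063 ] [0.136  0.1358 0.1327 0.1289] [0.1785 0.1781 0.0994 0.0995]
stand [ 0.4503 -0.3252  0.034 ] [0.257  0.2405 0.2257 0.2333] [0.0892 0.0898 0.0866 0.0881]
head [ 0.45   -0.3273  0.084 ] [0.1564 0.2527 0.1835 0.1716] [0.0253 0.0251 0.0241 0.0217]
bore [[0.54009753 0.08684961 0.063     ]]
teal tops [[ 0.487 -0.222  0.078]
 [ 0.492 -0.43   0.078]
 [ 0.424 -0.445  0.078]]
mallet head [0.525 0.455 0.015]
mallet end [0.349 0.317 0.005]
glue [0.672 0.386 0.085]
bar [ 0.68  -0.387  0.018]
```

```bash
python3 -m crank '[[0,28.5,8.6,-41.3,0,0,0],[0,28.5,8.6,-41.3,0,0,0],[0,28.5,8.6,-41.3,0,0,0],[0,28.5,8.6,-41.3,0,0,0],[0,28.5,8.6,-41.3,0,0,0],[0,28.5,8.6,-41.3,0,0,0],[0,28.5,8.6,-41.3,0,0,0],[0,0,0,0,0,9.2,0],[0,0,0,0,0,0,0],[0,0,0,0,0,0,0]]' 60
python3 - <<'E'
from h import *
st(); f=snap('wrist','wrist1'); print(f['vertical_fov'],f['cx'],f['cy'],f['pose'].round(3))
E
```

```text
t: 1.35
ee_pos: [0.4504, -0.3267, 0.171]
tool_rot: [-1.086, -1.384, 1.384]
force: [-0.2, 0.3, 0.1]
grip_width: 0.0854
t 1.35 p [ 0.4504 -0.3267  0.171 ] rot [-1.0858 -1.3836  1.3838] F [-0.19  0.34  0.09] w 0.08539234195171205
65.70646984690485 317.4156524720928 240.26557376230176 [[-0.237 -0.92  -0.312  0.371]
 [ 0.971 -0.225 -0.075 -0.347]
 [-0.001 -0.321  0.947  0.313]
 [ 0.     0.     0.     1.   ]]
```

View pics/wrist1.png

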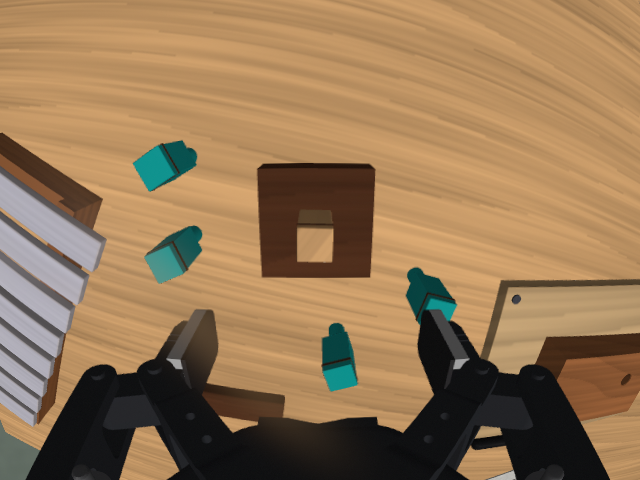

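The wrist view shows the stand square with the tool: head top at about (297..333, 226..263). Teal pieces stand below and to the right, about 100 mm away.

Run:
```python
from h import *
A=np.array([px2w('wrist1',u,v,.084) for u,v in[(297,226),(333,226),(333,263),(297,263)]]);print('head',A.mean(0),A.round(4).tolist())
B=np.array([px2w('wrist1',u,v,.034) for u,v in[(259,168),(374,168),(371,277),(263,277)]]);print('stand',B.mean(0))
M=R.from_rotvec(r.read_state()['tool_rot']).as_matrix();print(M.round(4))
d=A.mean(0)-r.read_state()['ee_pos'];print('tool shift mm',(M.T@d*1000).round(1))
print('teal4',px2w('top1',424,239,.078),px2w('wrist1',341,378,.078),px2w('wrist1',440,308,.078))
for P in(A,B):
  for i,j in((0,1),(3,2)): v=P[j]-P[i]; print('ydir yaw',np.arctan2(-v[0],v[1]))
```

```text
head [ 0.44967201 -0.32934427  0.084     ] [[0.4399, -0.3436, 0.084], [0.4344, -0.3211, 0.084], [0.4593, -0.3147, 0.084], [0.465, -0.338, 0.084]]
stand [ 0.4503292  -0.32816357  0.034     ]
[[-2.368e-01 -1.000e-04 -9.716e-01]
 [ 9.716e-01  0.000e+00 -2.368e-01]
 [ 1.000e-04 -1.000e+00  1.000e-04]]
tool shift mm [-2.3 87.1  1.3]
teal4 [ 0.55647265 -0.27679892  0.078     ] [ 0.55775749 -0.28171085  0.078     ] [ 0.47844559 -0.22609474  0.078     ]
ydir yaw 0.2397662474511168
ydir yaw 0.240356288174155
ydir yaw 0.23942339629665416
ydir yaw 0.24020404065001844
```

```bash
python3 -m crank '[[0,-1.8,30,0.8,0,0,0],[0,0,40,0,0,0,0],[0,0,40,0,0,0,0],[0,0,16,0,0,0,0],[0,0,0,0,0,0,0],[0.4,0,0,0,0,0,0],[0.6,0,0,0,0,0,0],[1,0,0,0,0,0,0],[1,0,0,0,0,0,0],[1,0,0,0,0,0,0]]' 60
python3 -m crank '[[1,0,0,0,0,0,0],[1,0,0,0,0,0,0],[1,0,0,0,0,0,0],[1,0,0,0,0,0,0]]'
```

```text
t: 2.65
ee_pos: [0.4508, -0.3284, 0.0459]
tool_rot: [-1.088, -1.383, 1.382]
force: [-1.7, 1.1, 5.7]
grip_width: 0.0235
t: 3.15
ee_pos: [0.4508, -0.3284, 0.046]
tool_rot: [-1.089, -1.383, 1.382]
force: [-1.1, 1.4, 6.0]
grip_width: 0.0232
```

```bash
python3 -m crank '[[1,0,-20,0,0,0,0],[1,0,-40,0,0,0,0],[1,0,-50,0,0,0,0],[1,0,0,0,0,0,0],[1,0,0,0,0,6,0],[1,0,0,0,0,0,0]]'
python3 -m crank '[[1,30,0,-5,0,0,0],[1,45,0,-8,0,0,0],[1,55,0,-10,0,0,0],[1,55,0,-10,0,0,0],[1,55,0,-10,0,0,0],[1,55,0,-10,0,0,0],[1,55,0,-9,0,0,0],[1,45,0,-8,0,0,0],[1,24,0,-3,0,0,0],[1,0,0,0,0,0,0]]'
python3 -m crank '[[1,0,0,0,0,0,0],[1,0,0,0,0,0,0],[1,0,0,0,0,0,0]]'
python3 - <<'E'
from h import *
s=st(); print(R.from_rotvec(s['tool_rot']).as_matrix().round(4)); snap('wrist','wrist2')
for i in range(5): snap('wrist','wristx'); st()
E
```

```text
t: 3.9
ee_pos: [0.4499, -0.328, 0.1545]
tool_rot: [-1.142, -1.306, 1.306]
force: [-0.6, -0.2, -1.1]
grip_width: 0.0233
t: 5.15
ee_pos: [0.4671, 0.098, 0.1545]
tool_rot: [-1.141, -1.309, 1.31]
force: [0.7, -0.3, -0.8]
grip_width: 0.0232
t: 5.52
ee_pos: [0.4673, 0.096, 0.1551]
tool_rot: [-1.144, -1.306, 1.306]
force: [0.3, 0.7, -0.4]
grip_width: 0.0235
t 5.525 p [0.4673 0.096  0.1551] rot [-1.144  -1.3055  1.3055] F [ 0.26  0.69 -0.4 ] w 0.02346107306905191
[[-0.1313 -0.     -0.9913]
 [ 0.9913  0.     -0.1313]
 [ 0.     -1.      0.    ]]
t 5.625 p [0.4674 0.0962 0.1551] rot [-1.144  -1.3057  1.3056] F [ 0.77  0.46 -1.01] w 0.023571831709742582
t 5.675 p [0.4674 0.0963 0.1551] rot [-1.1439 -1.3058  1.3057] F [-0.55 -0.31 -0.69] w 0.023400090390282603
t 5.725 p [0.4674 0.0964 0.1551] rot [-1.1438 -1.3059  1.3057] F [ 0.56  0.84 -0.52] w 0.02354849744031945
t 5.775 p [0.4674 0.0965 0.1552] rot [-1.1438 -1.306   1.3058] F [ 0.34  0.08 -0.76] w 0.02340756834143127
t 5.825 p [0.4674 0.0965 0.1552] rot [-1.1437 -1.3061  1.3059] F [-0.09  0.08 -0.93] w 0.02334171880733882
```

View pics/wrist2.png

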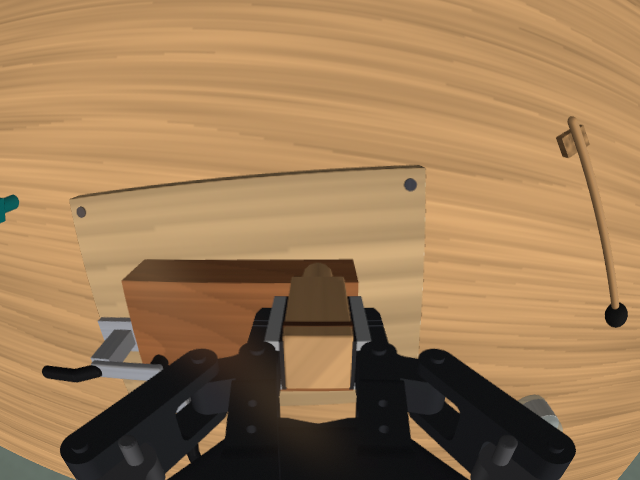

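The post hangs straight between the pads and its foot is clear of the near face, on the left side.

```bash
python3 -m crank '[[1,0,25,0,0,0,0],[1,0,27,0,0,0,0],[1,0,15,0,0,0,0],[1,0,0,0,0,0,0],[1,0,0,-5,0,0,0],[1,0,0,-5,0,0,0],[1,0,0,-3,0,0,0],[1,0,0,0,0,0,0],[1,0,0,0,0,0,0],[1,0,0,0,0,0,0]]'
python3 -m crank '[[1,0,0,-1,0,0,0],[1,0,0,-1,0,0,0],[1,0,0,0,0,0,0],[1,0,0,0,0,0,0]]'
python3 -m crank '[[1,0,0,-1,0,0,0],[1,0,0,-1,0,0,0],[1,0,0,0,0,0,0],[1,0,0,0,0,0,0]]'
```

```text
t: 7.08
ee_pos: [0.4801, 0.0983, 0.0881]
tool_rot: [-1.144, -1.306, 1.306]
force: [0.4, 0.5, -0.8]
grip_width: 0.0232
t: 7.58
ee_pos: [0.4822, 0.0986, 0.0881]
tool_rot: [-1.144, -1.306, 1.306]
force: [-0.5, 0.3, -0.6]
grip_width: 0.0234
t: 8.07
ee_pos: [0.4842, 0.0989, 0.0881]
tool_rot: [-1.144, -1.306, 1.306]
force: [-0.5, -1.0, -1.1]
grip_width: 0.0236
```

```bash
for i in 1 2 3; do python3 -m crank '[[1,0,0,-0.7,0,0,0],[1,0,0,0,0,0,0],[1,0,0,0,0,0,0]]'|egrep 'pos|force'; done
```

```text
ee_pos: [0.4849, 0.099, 0.0881]
force: [-0.1, 0.5, -0.5]
ee_pos: [0.4856, 0.0991, 0.0881]
force: [-0.7, -0.6, -0.7]
ee_pos: [0.4863, 0.0992, 0.0881]
force: [-0.4, 0.1, -0.2]
```

```bash
for i in 1 2 3; do python3 -m crank '[[1,0,0,-0.6,0,0,0],[1,0,0,0,0,0,0],[1,0,0,0,0,0,0]]'|egrep 'pos|force'; done
```

```text
ee_pos: [0.4869, 0.0992, 0.0881]
force: [0.0, -0.1, -0.3]
ee_pos: [0.4875, 0.0993, 0.0881]
force: [-0.0, 0.1, 0.3]
ee_pos: [0.4881, 0.0994, 0.0881]
force: [-0.4, 0.4, -0.8]
```

```bash
for i in 1 2 3; do python3 -m crank '[[1,0,0,-0.5,0,0,0],[1,0,0,0,0,0,0],[1,0,0,0,0,0,0]]'|egrep 'pos|force'; done
```

```text
ee_pos: [0.4885, 0.0995, 0.0881]
force: [0.5, 0.5, -0.6]
ee_pos: [0.4888, 0.0995, 0.088]
force: [-1.4, 0.7, 0.4]
ee_pos: [0.4891, 0.0995, 0.088]
force: [-3.8, 1.2, 0.3]
```

```bash
python3 -m crank '[[1,0,0,0,0,0,0],[1,0,0,0,0,0,0]]'; python3 -c "
from h import *
st()"
python3 -m crank '[[1,0,0,3,0,0,0],[1,0,0,10,0,0,0],[1,-20,0,5,0,0,0],[1,-40,0,0,0,0,0],[1,-40,0,0,0,0,0],[1,-20,0,0,0,0,0],[1,0,0,-5,0,0,0],[1,0,0,-5,0,0,0],[1,0,0,0,0,0,0],[1,0,0,0,0,0,0]]'
```

```text
t: 11.7
ee_pos: [0.4892, 0.0995, 0.088]
tool_rot: [-1.143, -1.306, 1.306]
force: [-4.0, 1.1, -0.3]
grip_width: 0.0234
t 11.7 p [0.4892 0.0995 0.088 ] rot [-1.1433 -1.3056  1.3065] F [-3.98  1.07 -0.32] w 0.02343252649443749
t: 12.95
ee_pos: [0.4974, -0.0199, 0.088]
tool_rot: [-1.143, -1.307, 1.307]
force: [-0.4, -0.5, -0.9]
grip_width: 0.0233
```

```bash
python3 -m crank '[[1,0,0,-2,0,0,0],[1,0,0,-1.5,0,0,0],[1,0,0,-1.5,0,0,0],[1,0,0,0,0,0,0],[1,0,0,0,0,0,0]]'|egrep 'pos|force'
for i in 1 2; do python3 -m crank '[[1,0,0,-0.6,0,0,0],[1,0,0,0,0,0,0],[1,0,0,0,0,0,0]]'|egrep 'pos|force'; done
```

```text
ee_pos: [0.5024, -0.0197, 0.0881]
force: [-1.0, -0.3, -0.1]
ee_pos: [0.503, -0.0197, 0.0881]
force: [0.0, -0.6, -0.3]
ee_pos: [0.5036, -0.0196, 0.0881]
force: [0.0, 0.1, -0.6]
```

```bash
for i in 1 2 ; do python3 -m crank '[[1,0,0,-0.5,0,0,0],[1,0,0,0,0,0,0],[1,0,0,0,0,0,0]]'|egrep 'pos|force'; done
```

```text
ee_pos: [0.5041, -0.0195, 0.0881]
force: [-0.7, -0.8, -0.7]
ee_pos: [0.5046, -0.0194, 0.0881]
force: [0.0, -0.1, -1.4]
```

```bash
for i in 1 2 3; do python3 -m crank '[[1,0,0,-0.5,0,0,0],[1,0,0,0,0,0,0],[1,0,0,0,0,0,0]]'|egrep 'pos|force'; done
```

```text
ee_pos: [0.5051, -0.0194, 0.0881]
force: [-0.6, -0.7, -1.2]
ee_pos: [0.5054, -0.0194, 0.0881]
force: [-0.3, -0.6, 0.8]
ee_pos: [0.5057, -0.0194, 0.088]
force: [-2.4, -1.0, -0.7]
```

```bash
python3 -m crank '[[1,0,0,-0.3,0,0,0],[1,0,0,0,0,0,0],[1,0,0,0,0,0,0],[1,0,0,0,0,0,0]]'|egrep 'pos|force'; python3 -c "
from h import *
st()
a=np.array([.4892,.0995]);b=np.array([.5059,-.0194]);d=a-b;print(np.arctan2(-d[0],d[1]))"
```

```text
ee_pos: [0.506, -0.0194, 0.088]
force: [-4.5, -3.0, 1.4]
t 16.7 p [ 0.506  -0.0194  0.088 ] rot [-1.1432 -1.3053  1.3066] F [-4.54 -3.03  1.36] w 0.023089324216868955
0.13954134635866985
```

```bash
python3 -m crank '[[1,0,0,5,0,0,0],[1,0,0,10,0,0,0],[1,25,0,0,0,0,0],[1,45,0,0,0,0,0],[1,45,0,0,0,0,0],[1,45,0,0,0,0,0],[1,18.4,0,0,0,0,0],[1,0,0,-20,0,0,0],[1,0,0,-25,0,0,0],[1,0,0,-16.3,0,0,0]]'
python3 -m crank '[[1,0,0,0,0,0,0],[1,0,0,0,0,0,0],[1,-4,0,0,0,0,0],[1,-4,0,0,0,0,0],[1,-4,0,0,0,0,0],[1,-2,0,0,0,0,0],[1,0,0,0,0,0,0],[1,0,0,0,0,0,0]]'
for i in 1 2 ; do python3 -m crank '[[1,-0.7,0,0,0,0,0],[1,0,0,0,0,0,0],[1,0,0,0,0,0,0]]'|egrep 'pos|force'; done
```

```text
t: 17.95
ee_pos: [0.5296, 0.1639, 0.0882]
tool_rot: [-1.144, -1.307, 1.305]
force: [0.5, -0.2, -1.1]
grip_width: 0.0235
t: 18.95
ee_pos: [0.5306, 0.1499, 0.0881]
tool_rot: [-1.144, -1.306, 1.306]
force: [-0.9, 0.6, -0.8]
grip_width: 0.0237
ee_pos: [0.5307, 0.1493, 0.0881]
force: [0.3, 0.7, -0.6]
ee_pos: [0.5308, 0.1485, 0.0881]
force: [0.1, -0.5, -0.6]
```

```bash
for i in 1 2 3; do python3 -m crank '[[1,-0.6,0,0,0,0,0],[1,0,0,0,0,0,0],[1,0,0,0,0,0,0]]'|egrep 'pos|force'; done
```

```text
ee_pos: [0.5308, 0.1479, 0.0881]
force: [0.0, 0.5, -0.5]
ee_pos: [0.5309, 0.1473, 0.0881]
force: [-0.8, -0.1, -0.9]
ee_pos: [0.531, 0.1467, 0.0881]
force: [-0.6, -0.0, -0.6]
```

```bash
for i in 1 2; do python3 -m crank '[[1,-0.5,0,0,0,0,0],[1,0,0,0,0,0,0],[1,0,0,0,0,0,0]]'|egrep 'pos|force'; done
```

```text
ee_pos: [0.531, 0.1462, 0.0881]
force: [-0.6, -0.1, -0.9]
ee_pos: [0.5311, 0.1457, 0.0881]
force: [0.9, 0.8, -0.1]
```

```bash
for i in 1 2 3; do python3 -m crank '[[1,-0.5,0,0,0,0,0],[1,0,0,0,0,0,0],[1,0,0,0,0,0,0]]'|egrep 'pos|force'; done
```

```text
ee_pos: [0.5312, 0.1452, 0.0881]
force: [0.5, 0.2, -0.7]
ee_pos: [0.5313, 0.1447, 0.0881]
force: [-0.1, 0.0, -0.8]
ee_pos: [0.5313, 0.1442, 0.0881]
force: [0.1, 0.8, -0.7]
```

```bash
for i in 1 2; do python3 -m crank '[[1,-0.5,0,0,0,0,0],[1,0,0,0,0,0,0],[1,0,0,0,0,0,0]]'|egrep 'pos|force'; done
```

```text
ee_pos: [0.5314, 0.1437, 0.0881]
force: [0.1, 0.2, -1.2]
ee_pos: [0.5315, 0.1433, 0.0881]
force: [-0.0, 0.4, -0.2]
```

```bash
for i in 1 2; do python3 -m crank '[[1,-0.5,0,0,0,0,0],[1,0,0,0,0,0,0],[1,0,0,0,0,0,0]]'|egrep 'pos|force'; done
```

```text
ee_pos: [0.5315, 0.1428, 0.0881]
force: [-0.5, -1.0, -0.7]
ee_pos: [0.5316, 0.1422, 0.0881]
force: [0.1, 0.3, -0.8]
```

```bash
for i in 1; do python3 -m crank '[[1,-0.5,0,0,0,0,0],[1,0,0,0,0,0,0],[1,0,0,0,0,0,0]]'|egrep 'pos|force'; done
```

```text
ee_pos: [0.5317, 0.1418, 0.0881]
force: [0.1, 1.4, -0.3]
```

```bash
for i in 1 2; do python3 -m crank '[[1,-0.4,0,0,0,0,0],[1,0,0,0,0,0,0],[1,0,0,0,0,0,0]]'|egrep 'pos|force'; done; python3 -c "
from h import *
s=st();print(R.from_rotvec(s['tool_rot']).as_matrix().round(4))"
```

```text
ee_pos: [0.5317, 0.1415, 0.0881]
force: [-0.0, 1.7, -1.0]
ee_pos: [0.5319, 0.1413, 0.0882]
force: [-2.2, 4.1, 0.9]
t 25.325 p [0.5319 0.1413 0.0882] rot [-1.1434 -1.3068  1.3057] F [-2.17  4.12  0.88] w 0.02332184492401783
[[-1.323e-01  4.000e-04 -9.912e-01]
 [ 9.912e-01  5.000e-04 -1.323e-01]
 [ 5.000e-04 -1.000e+00 -4.000e-04]]
```

```bash
python3 -m crank '[[1,5,0,0,0,0,0],[1,5,0,0,0,0,0],[1,0,-16,0,0,0,0],[1,0,-16,0,0,0,0],[1,-30,0,0,0,0,0],[1,-27,0,0,0,0,0],[1,-10,0,0,0,0,0],[1,0,0,0,0,0,0],[1,0,0,0,0,0,0],[1,0,0,0,0,0,0]]'
python3 -m crank '[[1,0,0,0,0,0,0],[1,0,0,0,0,0,0],[1,0,0,0,0,0,0],[1,0,0,0,0,0,0]]'
python3 - <<'E'
from h import *
s=st();M=R.from_rotvec(s['tool_rot']).as_matrix();print(M.round(4))
print(M.T@(np.array([.5392,.0843,.12])-s['ee_pos'])*1000)
snap('wrist','wrist3');im=cv2.imread('pics/wrist3.png');cv2.imwrite('pics/c3.png',cv2.resize(im[200:420,200:440],None,fx=2.5,fy=2.5))
E
```

```text
t: 26.58
ee_pos: [0.5393, 0.0851, 0.1202]
tool_rot: [-1.143, -1.307, 1.307]
force: [0.2, -0.4, -1.2]
grip_width: 0.0234
t: 27.08
ee_pos: [0.5393, 0.0845, 0.1201]
tool_rot: [-1.144, -1.306, 1.306]
force: [0.4, -0.2, -0.5]
grip_width: 0.0232
t 27.075 p [0.5393 0.0845 0.1201] rot [-1.1436 -1.3061  1.3062] F [ 0.35 -0.23 -0.55] w 0.02323393672030432
[[-0.1322 -0.     -0.9912]
 [ 0.9912 -0.     -0.1322]
 [-0.     -1.      0.    ]]
[-0.18054738  0.07449864  0.1202709 ]
```

View pics/c3.png

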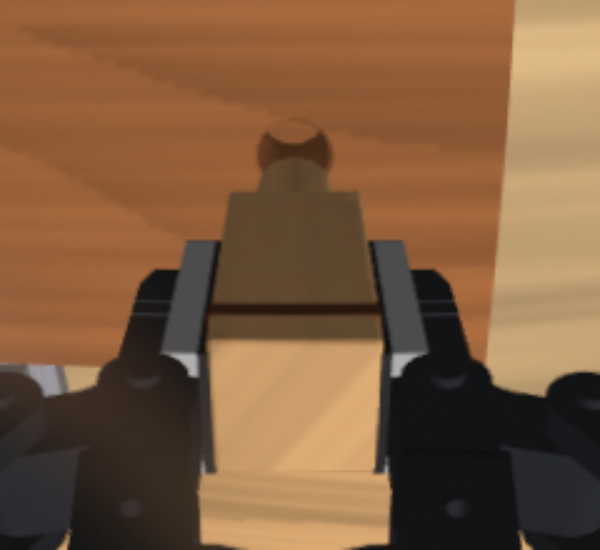

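The foot hangs directly above the bore (both centred near column 294 of the crop). Lowering.

```bash
python3 -m crank '[[1,-0.1,8,0.1,0,0,0],[1,0,6,0,0,0,0],[1,0,0,0,0,0,0],[1,0,1,0,0,0,0],[1,0,1,0,0,0,0],[1,0,0,0,0,0,0],[1,0,0,0,0,0,0]]'
for i in 1 2 3; do python3 -m crank '[[1,0,0.7,0,0,0,0],[1,0,0.7,0,0,0,0],[1,0,0,0,0,0,0]]'|egrep 'pos|force'; done
```

```text
t: 28.0
ee_pos: [0.5392, 0.0844, 0.1042]
tool_rot: [-1.144, -1.306, 1.306]
force: [-0.2, 1.1, -1.5]
grip_width: 0.0235
ee_pos: [0.5391, 0.0843, 0.1026]
force: [-0.3, -0.0, -1.0]
ee_pos: [0.5392, 0.0844, 0.1012]
force: [-0.5, 0.2, -1.1]
ee_pos: [0.5392, 0.0843, 0.0998]
force: [-0.7, 0.5, -1.4]
```

Entering freely (foot tip now 3 mm below the top, no force).

```bash
for i in 1 2 3 4; do python3 -m crank '[[1,0,1,0,0,0,0],[1,0,1,0,0,0,0],[1,0,1,0,0,0,0],[1,0,1,0,0,0,0],[1,0,0,0,0,0,0]]'|egrep 'pos|force'; done
```

```text
ee_pos: [0.5391, 0.0843, 0.0958]
force: [0.3, 0.8, -1.7]
ee_pos: [0.5391, 0.0843, 0.0918]
force: [-0.1, 0.1, -0.6]
ee_pos: [0.5392, 0.0843, 0.0878]
force: [0.4, 1.2, -0.5]
ee_pos: [0.5391, 0.0843, 0.0838]
force: [-0.1, 0.7, -1.1]
```

```bash
python3 -m crank '[[1,0,1,0,0,0,0],[1,0,1,0,0,0,0],[1,0,1,0,0,0,0],[1,0,1,0,0,0,0],[1,0,1,0,0,0,0],[1,0,1,0,0,0,0],[1,0,0,0,0,0,0],[1,0,0,0,0,0,0]]'|egrep 'pos|force'
for i in 1 2 3; do python3 -m crank '[[1,0,0.7,0,0,0,0],[1,0,0,0,0,0,0],[1,0,0,0,0,0,0]]'|egrep 'pos|force'; done
```

```text
ee_pos: [0.5392, 0.0844, 0.0779]
force: [-0.6, 0.2, -1.6]
ee_pos: [0.5392, 0.0843, 0.0772]
force: [-0.4, 0.1, -0.4]
ee_pos: [0.5392, 0.0844, 0.0765]
force: [0.6, -0.2, -0.3]
ee_pos: [0.5392, 0.0843, 0.0758]
force: [0.1, -0.2, -1.2]
```

```bash
for i in 1 2 3; do python3 -m crank '[[1,0,0.4,0,0,0,0],[1,0,0,0,0,0,0],[1,0,0,0,0,0,0]]'|egrep 'pos|force'; done
```

```text
ee_pos: [0.5392, 0.0843, 0.0754]
force: [-0.4, -0.3, -1.0]
ee_pos: [0.5392, 0.0844, 0.075]
force: [-0.8, -0.1, -0.3]
ee_pos: [0.5393, 0.0844, 0.0748]
force: [-1.7, 1.1, 3.8]
```

Seated at TCP z 0.0748 (predicted 0.0749) with 4 N. Releasing and rising.

```bash
python3 -m crank '[[0.5,0,0,0,0,0,0],[0.3,0,0,0,0,0,0],[0,0,0,0,0,0,0],[0,0,0,0,0,0,0],[0,0,0,0,0,0,0],[0,0,0,0,0,0,0]]'
python3 -m crank '[[0,0,-10,0,0,0,0],[0,0,-25,0,0,0,0],[0,0,-40,0,0,0,0],[0,0,-40,0,0,0,0],[0,0,-15,0,0,0,0],[0,0,0,0,0,0,0],[0,0,0,0,0,0,0],[0,0,0,0,0,0,0]]'
python3 - <<'E'
from h import *
st();snap('wrist','wrist4');snap('scene','scene4')
a=cv2.imread('pics/wrist4.png')[120:400,180:460];b=cv2.imread('pics/scene4.png')[160:320,240:440]
cv2.imwrite('pics/c4.png',np.hstack([cv2.resize(a,(400,400)),cv2.resize(b,(400,400))]))
E
```

```text
t: 35.62
ee_pos: [0.5392, 0.0844, 0.0746]
tool_rot: [-1.144, -1.306, 1.306]
force: [-1.0, 0.2, -0.4]
grip_width: 0.0854
t: 36.62
ee_pos: [0.5386, 0.0841, 0.2033]
tool_rot: [-1.143, -1.304, 1.308]
force: [-0.1, 0.0, -0.1]
grip_width: 0.0855
t 36.625 p [0.5386 0.0841 0.2033] rot [-1.1426 -1.304   1.3078] F [-0.11  0.03 -0.07] w 0.08551422652578292
```

View pics/c4.png

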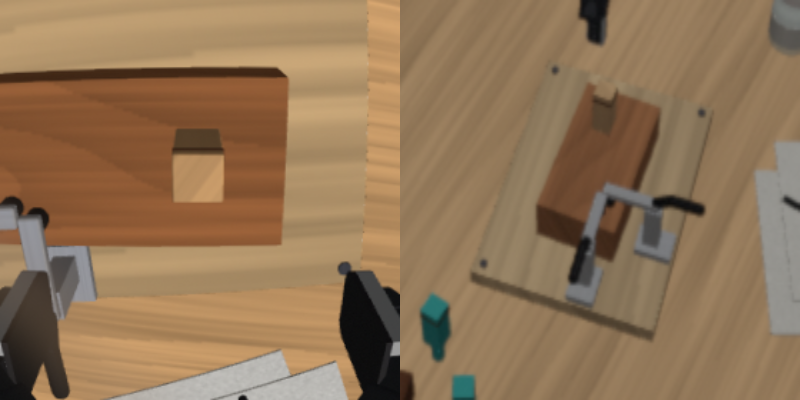

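The post stands upright with its shoulder on the block, and the gripper is open and clear above it.

```bash
python3 -c "
from station import r
print(r.job_done())"
```

```text
the job is handed in; nothing more can be done
None
```

The post is standing in the block's bore with its shoulder on the block. It is released, and I handed the job in at about 37 s of the 67 s allowed.

- **Touches:** I gripped the post by its square head and touched the near face at the left, the near face at the right, and then the left end face. I read about 4 to 5.5 N at each touch, against the 25 N limit. Each touch was held for well over 0.1 s.
- **Bore position:** The touches showed the block turned by 0.140 rad in the world frame. They put the bore at tool position (0.5392, 0.0843), within about 2 mm of the camera estimate.
- **Insertion:** The foot went in with no side force beyond sensor noise. It seated at tool height 0.0748 m, where I expected 0.0749 m, with about 4 N.
- **Last check:** The final pictures show the post upright in the bore, the gripper open and clear above it, and a force reading near zero.
- **Disagreements:** In y the camera's bore estimate (about 0.086 to 0.087) was roughly 2 mm off the touched value. I used the touched value. No check failed. I planned the moves clear of the mallet, tone bar and jar, but did not measure them again at the end.

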